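# Pin the bead clamp shut for reaming

## Task

Get the glass bead ready for reaming: gently swing the open top half of the hinged bead clamp down over the bead, then take the red-knobbed pin from the beech tool block and push it straight down through the holes of both halves until its collar sits on the top half. Finish while still gripping the pin and pressing it down firmly, so that the springy cork is squeezed and the halves stay fully shut; do not let go. Keep the bead in its nest and leave the crucible, amber bottle, brass reamer and tweezers where they are.

Things in the scene. Friction and masses are not known exactly. Their poses are not given: they have to be found in the camera images.
- clamp: Aluminium clamshell bead clamp screwed on a dark wooden board (170 x 104 x 8 mm), fixed. Origin on the bench under the nest's centre; z up, x from the free (pin) end to the hinge, y along the hinge. Base half: x -62 to +53, y -35 to +35 mm, top face (parting plane) 34 mm above the bench, open pocket for the bead at x -22 to +22; solid in front of it but for the pin hole
- lid (a joint): Angle of the top half, rad: 0 = fully shut on the base, a hard stop; grows as it opens, up to 1.7. Stiff hinge: it stays where it is left (2 to 4 N at the free end moves it). Below 0.067 its cork pad rests on the bead, which sits on springy cork: pressed and let go it rises to 0.03 to 0.06; 6 to 10 N straight down at the pin hole shuts it fully
- lid_hinge (a point): Point on the hinge axis (axis along the clamp's y), 60 mm from the clamp's origin along its x, 34 mm above the bench, mid-width
- lid_hole (a point): Centre of the pin hole's mouth on the outer face of the top half (an aluminium plate 70 mm wide, 122 mm from hinge axis to free end), 105 mm from the hinge axis. The outer face is flat, 12 mm above the parting plane when shut, but for a cover plate 4 mm higher 32 to 88 mm from the hinge. Through hole 10.2 mm wide, 12 mm deep, chamfered 1.5 mm; its frame turns with the top half (z out of the face)
- base_hole (a point): Centre of the mouth of the pin hole in the base half, at its top face 34 mm above the bench and 45 mm from the clamp's origin along -x; 10.2 mm wide, chamfered 1.5 mm, 26 mm deep; vertical. When shut, the hole of the top half lies right above it
- nest (a point): Centre of the bead nest, at the parting plane (34 mm above the bench), over the clamp's origin; fixed
- bead: Blue barrel bead of glass with a white band, 18 mm across, 26 mm long, its hole along the clamp's y; origin at its centre. It lies loose in a springy cork cradle in the base half, its centre 4 mm above the parting plane; shutting the clamp sinks it by 4 mm
- pin: Locating pin, upright in the tool block; origin at the tip, z up along it. Steel shank 8 mm thick, 34 mm long, the last 8 mm tapering to 3 mm; then a collar 20 mm wide (34 to 39 mm above the tip); then a red round knob 16 mm wide (39 to 75 mm above the tip). 40 to 75 g. At the start the collar rests on the block, tip 3 mm above the bench
- pin_tip (a point): Tip of the pin's shank
- pin_collar (a point): Centre of the underside of the pin's collar, 34 mm above the tip
- block: Beech tool block, fixed, 56 (x) x 110 (y) x 37 mm high; origin under its centre. The pin stands upright in a loose 10 mm hole at y = +30 mm; four thin steel points, 3 to 5 mm thick, stand at x -12 and +12 mm, y = -18 and -40 mm and rise up to 20 mm above its top
- crucible: White ceramic crucible, a cup 60 mm across and 48 mm high; origin at its underside; leave alone
- bottle: Amber glass bottle with a cork in its neck, 60 mm across, 114 mm high; origin at its underside; leave alone
- reamer: Brass-handled bead reamer lying on the bench, about 132 mm long, 13 mm thick; origin at its underside near mid-length; leave alone
- tweezers: Steel tweezers, about 142 mm long, lying on a cork-lined steel rest (70 x 80 mm, 25 mm high); origin at their underside, about mid-length, 18 mm above the bench; leave alone

How it is judged:
On the way, in this order (a step that is already met when the one before it is completed fails the run):
1. the top half has been lowered onto the bead (within 0.13 rad of shut) (value of joint lid below 0.13 rad), for 0.2 s.
2. the pin reaches through both halves, at least 10 mm into the base, with the top half still down (z of pin_tip in the frame of clamp below 0.024 m and horizontal distance between pin_tip and base_hole below 0.005 m and value of joint lid below 0.13 rad), for 0.1 s.
At the end, for the whole second after the job is handed in: Fingers grip the pin (over 5 N); it stands through both halves, tip 10 mm or more into the base and within 5 mm of that hole's axis, collar within 5 mm of the upper mouth, pressing the clamp with over 4 N; top half shut (below 0.012 rad); bead within 10 mm of its nest (value of joint lid below 0.012 rad and z of pin_tip in the frame of clamp below 0.024 m and horizontal distance between pin_tip and base_hole below 0.005 m and distance between pin_collar and lid_hole below 0.005 m and contact force between pin and clamp above 4 N and contact force between the fingers and pin above 5 N and distance between bead and nest below 0.01 m); the arm keeps its last pose, push and grip.
It fails at once if the top half is slammed onto the bead (closing faster than 3 rad/s, that is 0.3 m/s at its free end, within 0.2 rad of shut) (value of joint lid below 0.2 rad and velocity of joint lid below -3 rad/s).
It fails at once if the bead is out of its nest (over 15 mm) (distance between bead and nest above 0.015 m).
It fails at once if the crucible, bottle, reamer or tweezers are moved by more than 30 mm (distance of any of crucible, bottle, reamer, tweezers from where it was at the start of the episode above 0.03 m).
It also fails if it takes over 48 s, if anything falls off the work surface, if the arm or the gripper's body presses on something with over 40 N, if the wrist force passes 120 N, or if a joint passes its speed limit or range.

## Robot

A 6-joint arm with a two-finger parallel gripper is mounted at the origin on the work surface. World frame = base frame: x ahead of the robot, y to its left, z up, the work surface at z = 0. Lengths are in m, angles in rad, forces in N, time in s.
With the tool pointing down it reaches from about 0.225 to 0.875 m from the base axis. Payload 3.4 kg.
Tool frame: the origin (TCP) lies on the centre line of the jaws, within the pads' length; the fingertips stand tcp_to_tips ahead of it and the grasp point (between the pads) lies 8 mm behind it (tcp_to_tips is the distance from the TCP to the fingertips, in m); z points along the fingers, y is the line along which they close (so a half turn about z gives the same grasp; the last joint's range is limited). The gripper opens to 85 mm and grips with 20 to 120 N. Pads are 22 mm wide; open, the fingers measure 114 mm over their backs; the gripper's body (76 mm by 85 mm) begins 54 mm behind the grasp point. The pads swing forward as they close: fully open they stand 13 mm farther back than shut.
Start: joints at [1.225, 0.276, 1.505, -0, 1.361, -0.121], TCP at [0.128, 0.561, 0.242] pointing down, gripper open.
Joint ranges: [-2.89, 2.89], [-0.75, 2.08], [0.22, 2.7], [-1.18, 4.32], [0.11, 2.71], [-2.7, 2.7]. Speed limits (rad/s): [2.57, 2.57, 3.14, 3.14, 3.14, 3.14].

## Interface

Orientations are given as a unit quaternion [x, y, z, w].
In Python, from workcell import get_obs, snapshot, camera_params, close_job, spot_in, regions_of, spot_point, tcp_to_tips gives the robot as it stands. The module is installed in compiled form; this text tells all that it offers.
- The arm moves only by the tool servo_tool, never from a script. Its argument "series" is one flat list of numbers, 7 for each row, row after row: the shift along the world's x, y, z in normalised numbers (1 is 500 mm), then the turn, a rotation vector about the world's x, y, z in a scale on which 1.0 is pi/2 rad, then the finger opening in mm, from 0 to 85.4. In form: [dx, dy, dz, ax, ay, az, grip, dx, dy, dz, ax, ay, az, grip, ...]. A call has 1 to 20 rows; each row is the pose to reach, as a shift and turn from the pose commanded when the call began; what a row does not reach only later rows make up. A row lasts 1/10 s, in which the tool goes at most 50 mm and 8.59 degrees, less where a joint would pass 70% of its speed; a pose out of reach is approached as far as the arm can. Shift and turn numbers lie between -1 and 1, and a call with a number outside is refused. A call with a gripper value outside its range is refused whole. The fingers move at their own pace and stop on an object; "squeeze" is the grip in N (left out, the last holds). Time passes only in rows, so rows that repeat a pose let the fingers close. It gives the time, the measured TCP pose, the force, the opening and the grip force at its end, in the units of the state.
- get_obs(): the state, without advancing time (a new reading comes with each control period).
- snapshot(name): name is "scene" or "side" or "wrist"; returns the picture (420x560x3 uint8, red, green, blue); there is no depth.
- camera_params(name): a dict with "fx", "fy", "cx", "cy" (pixels), "eye" and "attitude" of the camera in the world; the wrist camera has in their place "mount" (4x4, takes a point from camera to tool coordinates, whose origin is the TCP and whose axes are the flange's). Camera axes: x right, y up, looking along -z (the intrinsics and any distortion apply to the point x, -y, -z); pixel columns grow to the right and rows downward; lengths in m; the calibration is good to about 2 mm. A picture is of the moment at which its call begins: read the wrist's pose just before it. camera_params takes no time and is no camera call.
- close_job(): hands the job in; it is judged then, once.
Trained networks look in the newest picture that a camera, given by its name, has taken for a name from the list of things; names that differ only in an ending like _2 or _b are one class to them, and where a whole thing is asked for, a point or a joint stands for the part that bears it (a point fixed in the world has none). Each returns a list of dicts, best first, with "score" (0 to 1); they miss things now and then, are a little off and sometimes report something else, mostly with a low value. They report only what shows in the picture. A call takes as long as a camera call.
- spot_in(name, camera): "point" ([column, row] in pixels, amid what is visible of it).
- regions_of(name, camera): "pixels" (420x560 bool, what is visible of it) and "point" ([column, row] in pixels, amid what is visible of it).
- spot_point(name, camera): "point" ([column, row] in pixels: a listed point, or the origin of a listed thing).
The state is a dict: "t": time; "qpos": joint angles; "dq": joint speeds; "effort": joint torques, N m; "tool_pos": TCP position; "eef_rot": TCP orientation; "force": force on the tool from outside, world axes, zero at the start; "ft_torque": the same for the moment, N m; "width": finger opening in m; "gripper_force": force on a finger pad.
Only numpy, scipy, OpenCV 4.12 (cv2) and the standard library are available. Lean on these libraries where they do the work, as an engineer would, in place of code of your own. Each camera call takes 0.05 s, during which the arm holds its last target. There are 200 camera calls.

## Working session

There is one attempt and no reset: what is moved stays moved. The work goes in short steps, Python scripts to look and compute and a tool call to move; the robot and the scene stay as the last step left them, time stands still between calls to the robot, and variables do not carry over. Pictures are saved under pics/ and viewed, at most 10 in all, crops included, and the job is handed in when it is done.

Besides the shell and the picture viewer there is one more tool, called after "Call:" in YAML: its name, and indented under it one key for each argument. servo_tool: Moves the arm, as the interface text tells. Its arguments: {"type":"object","properties":{"series":{"type":"array"},"squeeze":{"type":"number"}},"required":["series"]}

```bash
mkdir -p pics; cat > h.py <<'E'
import numpy as np, cv2
from scipy.spatial.transform import Rotation as R
from workcell import *
def cam(name,obs=None):
    p=camera_params(name)
    if 'mount' in p:
        T=np.eye(4);T[:3,:3]=R.from_quat(obs['eef_rot']).as_matrix();T[:3,3]=obs['tool_pos']
        M=T@np.array(p['mount']);return p,M[:3,3],M[:3,:3]
    a=np.array(p['attitude'],float)
    A=a if a.shape==(3,3) else R.from_quat(a).as_matrix()
    return p,np.array(p['eye']),A
def ray(c,px):
    p,e,A=c
    K=np.array([[p['fx'],0,p['cx']],[0,p['fy'],p['cy']],[0,0,1.]])
    d=np.array(p.get('distortion',p.get('dist',np.zeros(5))),float)
    u=cv2.undistortPoints(np.array([[px]],float),K,d)[0,0]
    v=A@np.array([u[0],-u[1],-1]);return e,v/np.linalg.norm(v)
def tri(rays):
    S=np.zeros((3,3));b=np.zeros(3)
    for e,v in rays:
        P=np.eye(3)-np.outer(v,v);S+=P;b+=P@e
    x=np.linalg.solve(S,b)
    return x,[np.linalg.norm((np.eye(3)-np.outer(v,v))@(x-e))*1000 for e,v in rays]
def onz(r,z): e,v=r;return e+v*(z-e[2])/v[2]
E
python3 - <<'E'
from h import *
o=get_obs();print(o,tcp_to_tips)
np.set_printoptions(precision=4,suppress=True)
cs={}
for n in ['scene','side','wrist']:
    im=snapshot(n);cv2.imwrite(f'pics/{n}0.png',im[...,::-1]);cs[n]=cam(n,o);print(n,camera_params(n))
for t in ['clamp','lid_hinge','lid_hole','base_hole','nest','bead','pin','pin_collar','block','crucible','bottle','reamer','tweezers']:
    rs=[]
    for n in cs:
        q=spot_point(t,n)
        if q: print(t,n,np.array(q[0]['point']),round(q[0]['score'],2)); rs.append((q[0]['score'],ray(cs[n],q[0]['point'])))
    rs=[r for s,r in rs if s>.3]
    if len(rs)>1: print('   ',*tri(rs))
E
```

```text
{'t': 0.0, 'qpos': array([ 1.22495669e+00,  2.76608629e-01,  1.50615206e+00, -1.21517363e-05,
        1.36068931e+00, -1.21008555e-01]), 'dq': array([ 0.00121253,  0.00055312, -0.00065864,  0.00227669, -0.00068176,
       -0.00017871]), 'effort': array([-1.43551344e-03, -4.16773260e+01, -2.45811850e+01, -2.71940507e-04,
        1.09305247e-02,  1.56830453e-05]), 'tool_pos': array([0.12803033, 0.56003845, 0.24142437]), 'eef_rot': array([ 1.12177609e-01,  9.93687739e-01, -9.04861765e-04, -2.09031522e-04]), 'force': array([-0.24277458,  0.46874544,  0.37905254]), 'ft_torque': array([ 0.00300897, -0.00501843, -0.00183332]), 'gripper_force': 0.0, 'width': 0.08559174928625672} 0.011
scene {'fx': 454.61701348692856, 'fy': 454.61701348692856, 'cx': 274.1407656342144, 'cy': 210.47083934752564, 'eye': array([ 1.1666, -0.3102,  0.7905]), 'attitude': array([0.3028, 0.1847, 0.4992, 0.7906])}
side {'fx': 539.9411026375665, 'fy': 539.9411026375665, 'cx': 281.99353240544264, 'cy': 209.54584109032302, 'eye': array([-0.0489, -0.8345,  0.6547]), 'attitude': array([ 0.4828, -0.16  , -0.2672,  0.8185])}

[... 1478 characters left out ...]
2  0.0007] [np.float64(3.172329303886973), np.float64(3.1723293038870324)]
crucible scene [331.6 268.5] 0.7
crucible side [329.6 213.8] 0.89
    [0.7383 0.0365 0.0013] [np.float64(2.3110270792343117), np.float64(2.311027079234285)]
bottle scene [399.6 215.7] 0.71
bottle side [263.  187.4] 0.91
    [0.6829 0.2479 0.0061] [np.float64(3.334986133212056), np.float64(3.3349861332119097)]
reamer scene [169.  321.5] 0.68
reamer side [424.1 282.9] 0.53
    [ 0.7067 -0.2993  0.001 ] [np.float64(4.151738728383321), np.float64(4.151738728383222)]
tweezers scene [353.8 151.3] 0.81
tweezers side [181.7 203.4] 0.67
    [0.4548 0.2695 0.0162] [np.float64(0.5145931084791363), np.float64(0.5145931084791692)]
```

View pics/scene0.png

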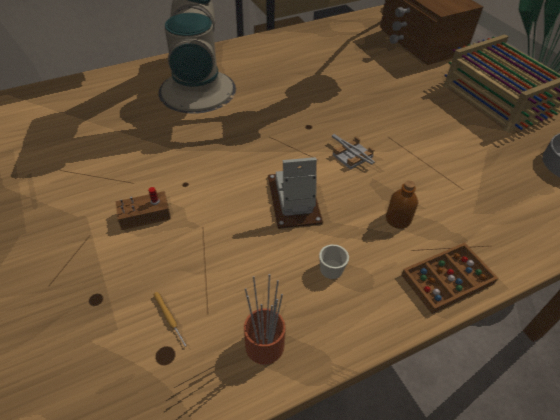

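View pics/side0.png

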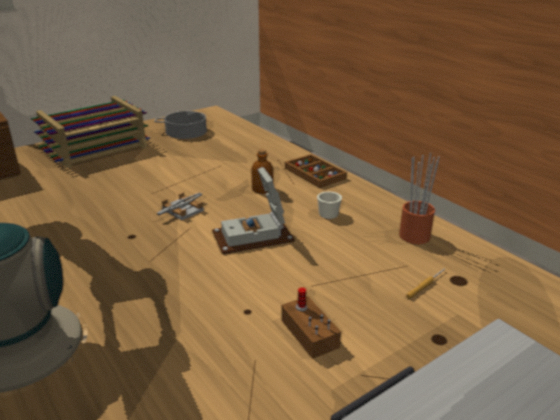

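```bash
python3 - <<'E'
from h import *
np.set_printoptions(precision=4,suppress=True)
for n in ['scene','side']:
    snapshot(n)
    for t in ['pin','pin_tip','pin_collar','bead','block','lid_hinge']:
        print(n,t,[(np.array(q['point']).round(1),round(q['score'],2)) for q in spot_point(t,n)[:3]])
    for t in ['pin','bead']:
        print(n,t,'reg',[(np.array(q['point']).round(1),round(q['score'],2),np.ptp(np.argwhere(q['pixels']),axis=0)) for q in regions_of(t,n)[:3]])
E
```

```text
scene pin [(array([156.4, 207.3]), 0.62)]
scene pin_tip [(array([158.6, 210.2]), 0.54)]
scene pin_collar [(array([154.4, 197. ]), 0.66), (array([302.6, 164.5]), 0.25)]
scene bead []
scene block [(array([148. , 213.9]), 0.81)]
scene lid_hinge [(array([303.6, 204.8]), 0.92)]
scene pin reg []
scene bead reg [(array([297.6, 195.4]), 0.3, array([71, 55]))]
side pin [(array([298.6, 319.3]), 0.53)]
side pin_tip []
side pin_collar [(array([261.9, 190.7]), 0.66), (array([303.5, 309.6]), 0.47)]
side bead [(array([250.2, 222. ]), 0.56)]
side block [(array([308. , 332.1]), 0.95)]
side lid_hinge [(array([274.4, 219.3]), 0.7)]
side pin reg [(array([299.1, 298. ]), 0.67, array([23, 10]))]
side bead reg []
```

The scene view shows the clamp at about (295,195) with the lid standing up, the block at (143,210), and the red knob at (153,193). The side view agrees: knob at (302,297), bead at (251,223), lid at (270,195). Next I move the wrist camera over the clamp with the fingers closed.

Units first: shifts go in shares of 500 mm and turns go in shares of pi/2 rad. So -490 mm / 500 = -0.98, 362 mm / 500 = 0.724, -0.107 rad / 1.5708 = -0.0681.

Call:
servo_tool:
  series: [0.724,-0.98,0.116,0,0,-0.0681,0,0.724,-0.98,0.116,0,0,-0.0681,0,0.724,-0.98,0.116,0,0,-0.0681,0,0.724,-0.98,0.116,0,0,-0.0681,0,0.724,-0.98,0.116,0,0,-0.0681,0,0.724,-0.98,0.116,0,0,-0.0681,0,0.724,-0.98,0.116,0,0,-0.0681,0,0.724,-0.98,0.116,0,0,-0.0681,0,0.724,-0.98,0.116,0,0,-0.0681,0,0.724,-0.98,0.116,0,0,-0.0681,0,0.724,-0.98,0.116,0,0,-0.0681,0,0.724,-0.98,0.116,0,0,-0.0681,0,0.724,-0.98,0.116,0,0,-0.0681,0,0.724,-0.98,0.116,0,0,-0.0681,0,0.724,-0.98,0.116,0,0,-0.0681,0,0.724,-0.98,0.116,0,0,-0.0681,0]
  squeeze: 40

```text
t: 4.6
tool_pos: [0.4889, 0.072, 0.3002]
eef_rot: [0.164, 0.986, 0.0, -0.001]
force: [-0.1, -0.4, -0.2]
width: 0.0003
gripper_force: 0.0
```

```bash
cat > look.py <<'E'
from h import *
import sys
np.set_printoptions(precision=4,suppress=True)
tag=sys.argv[1]; names=sys.argv[2].split(','); zs=dict(clamp=0,lid_hinge=.034,base_hole=.034,nest=.034,bead=.038,pin_collar=.037,pin=.003,block=0)
o=get_obs();print(o['t'],o['tool_pos'],o['eef_rot'],o['force'],o['width'])
im=snapshot('wrist');cv2.imwrite(f'pics/{tag}.png',im[...,::-1]);c=cam('wrist',o)
for t in names:
    for q in spot_point(t,'wrist')[:2]:
        r=ray(c,q['point']);print(t,np.array(q['point']),round(q['score'],2),'e',r[0],'v',r[1],'onz',onz(r,zs[t]) if t in zs else '')
E
python3 look.py w1 clamp,lid_hinge,lid_hole,base_hole,nest,bead
```

```text
4.6 [0.4889 0.072  0.3002] [ 0.1642  0.9864  0.0004 -0.0005] [-0.0621 -0.3841 -0.2258] 0.00030510538275137016
clamp [274.  195.6] 0.88 e [0.4187 0.0959 0.4329] v [ 0.2307 -0.0944 -0.9684] onz [0.5218 0.0537 0.    ]
lid_hinge [279.7 246.3] 0.78 e [0.4187 0.0959 0.4329] v [ 0.3819 -0.1269 -0.9154] onz [0.5851 0.0406 0.034 ]
base_hole [275.4 167.8] 0.93 e [0.4187 0.0959 0.4329] v [ 0.1501 -0.0618 -0.9867] onz [0.4793 0.0709 0.034 ]
nest [274.6 202.5] 0.66 e [0.4187 0.0959 0.4329] v [ 0.2516 -0.0995 -0.9627] onz [0.5229 0.0546 0.034 ]
bead [426.8 254.5] 0.62 e [0.4187 0.0959 0.4329] v [ 0.5032  0.2792 -0.8178] onz [0.6616 0.2307 0.038 ]
bead [275.3 201.2] 0.56 e [0.4187 0.0959 0.4329] v [ 0.2486 -0.0961 -0.9638] onz [0.5205 0.0565 0.038 ]
```

View pics/w1.png

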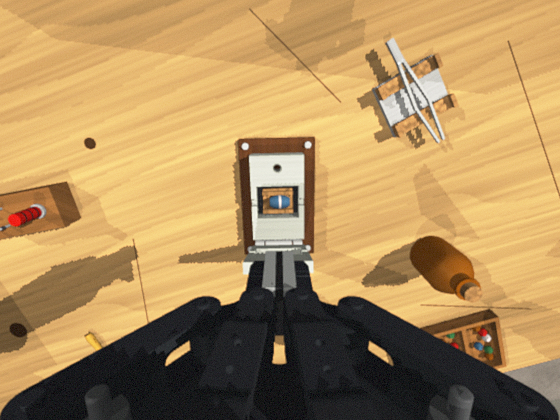

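The picture shows the base hole at (277,168), the bead at (279,202), and the clamp axis lined up with the tool x axis. Now I compute the arc for closing the lid.

```bash
python3 - <<'E'
import numpy as np
yaw=-.33;cx=np.array([np.cos(yaw),np.sin(yaw)]);H=np.array([.580,.040])
def tcp(x,ztip): return np.r_[H+cx*x,ztip+.011]
p0=np.array([.4889,.072,.3002])
print('over',((tcp(.03,.289)-p0)*1000).round());s=tcp(.03,.134);print('down',((s-p0)*1000).round())
for th in np.linspace(1.44,.04,21):
    r=.100+.014*(1.44-th)/1.4
    x=-r*np.cos(th)+.012*np.sin(th)+.011;z=.034+r*np.sin(th)+.012*np.cos(th)
    print(round(th,2),((tcp(x,z)-s)*1000).round().astype(int).tolist())
E
```

```text
over [119. -42.  -0.]
down [ 119.  -42. -155.]
1.44 [-19, 7, 1]
1.37 [-26, 9, 1]
1.3 [-33, 11, 1]
1.23 [-40, 14, 0]
1.16 [-46, 16, -1]
1.09 [-53, 18, -3]
1.02 [-60, 21, -5]
0.95 [-66, 23, -8]
0.88 [-73, 25, -11]
0.81 [-79, 27, -15]
0.74 [-85, 29, -19]
0.67 [-91, 31, -24]
0.6 [-96, 33, -29]
0.53 [-101, 35, -34]
0.46 [-106, 36, -41]
0.39 [-110, 38, -47]
0.32 [-114, 39, -54]
0.25 [-118, 40, -61]
0.18 [-121, 41, -68]
0.11 [-123, 42, -76]
0.04 [-125, 43, -83]
```

In the tool's units: -155 mm / 500 = -0.31, 119 mm / 500 = 0.238.

Call:
servo_tool:
  series: [0.1,-0.036,0,0,0,0,0,0.19,-0.068,0,0,0,0,0,0.238,-0.084,0,0,0,0,0,0.238,-0.084,-0.08,0,0,0,0,0.238,-0.084,-0.16,0,0,0,0,0.238,-0.084,-0.24,0,0,0,0,0.238,-0.084,-0.31,0,0,0,0,0.238,-0.084,-0.31,0,0,0,0]

```text
t: 5.75
tool_pos: [0.6052, 0.0289, 0.1401]
eef_rot: [0.165, 0.986, -0.001, -0.006]
force: [-0.4, -0.4, 0.7]
width: 0.0001
gripper_force: 0.0
```

In the tool's units: -60 mm / 500 = -0.12, -53 mm / 500 = -0.106.

Call:
servo_tool:
  series: [-0.02,0.008,0,0,0,0,0,-0.038,0.014,0.002,0,0,0,0,-0.052,0.018,0.002,0,0,0,0,-0.066,0.022,0.002,0,0,0,0,-0.08,0.028,0,0,0,0,0,-0.092,0.032,-0.002,0,0,0,0,-0.106,0.036,-0.006,0,0,0,0,-0.12,0.042,-0.01,0,0,0,0]

```text
t: 6.55
tool_pos: [0.5489, 0.0495, 0.1403]
eef_rot: [0.165, 0.986, -0.0, 0.0]
force: [1.4, -0.6, -0.2]
width: -0.0
gripper_force: 0.7
```

```bash
python3 - <<'E'
from h import *
np.set_printoptions(precision=4,suppress=True)
cs={n:cam(n) for n in ['scene','side']};rs=[]
for n in cs:
    im=snapshot(n);cv2.imwrite(f'pics/{n}1.png',im[...,::-1])
    q=spot_point('lid_hole',n)
    print([(np.array(k['point']),k['score']) for k in q])
    if q: rs.append(ray(cs[n],q[0]['point']))
if len(rs)>1: print(*tri(rs))
cv2.imwrite('pics/s1c.png',cv2.resize(im[120:300,150:390,::-1],None,fx=3,fy=3))
E
```

```text
[(array([299.5, 161.4]), 0.93), (array([294.9, 188.8]), 0.75)]
[(array([257.4, 185.4]), 0.69)]
[0.5399 0.0581 0.1289] [np.float64(2.5763908549273586), np.float64(2.5763908549272716)]
```

View pics/s1c.png

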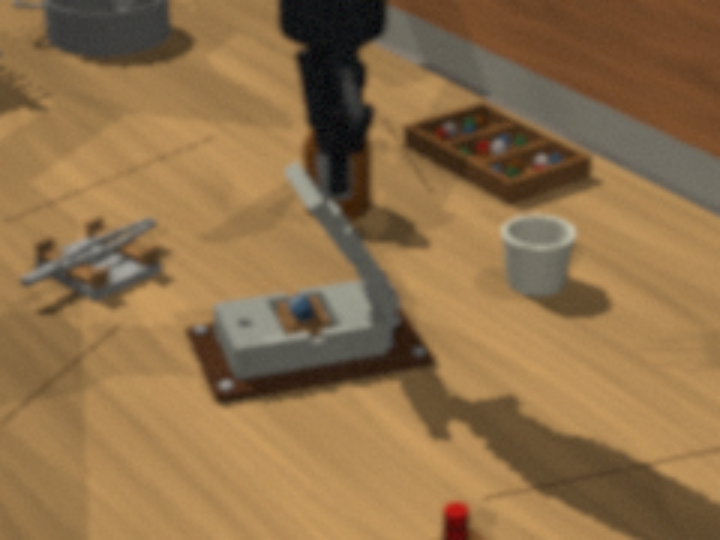

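The side crop shows the closed fingers at (340,190) swinging the lid down and the bead still seated at (302,305). I'll continue the arc.

In the tool's units: -80 mm / 500 = -0.16, -79 mm / 500 = -0.158.

Call:
servo_tool:
  series: [-0.012,0.004,-0.006,0,0,0,0,-0.026,0.008,-0.012,0,0,0,0,-0.038,0.012,-0.02,0,0,0,0,-0.05,0.016,-0.028,0,0,0,0,-0.062,0.02,-0.038,0,0,0,0,-0.072,0.024,-0.048,0,0,0,0,-0.082,0.028,-0.058,0,0,0,0,-0.092,0.03,-0.072,0,0,0,0,-0.1,0.034,-0.084,0,0,0,0,-0.108,0.036,-0.098,0,0,0,0,-0.116,0.038,-0.112,0,0,0,0,-0.122,0.04,-0.126,0,0,0,0,-0.126,0.042,-0.142,0,0,0,0,-0.13,0.044,-0.154,0,0,0,0,-0.13,0.044,-0.158,0,0,0,0,-0.13,0.044,-0.16,0,0,0,0,-0.13,0.044,-0.16,0,0,0,0]

```text
t: 8.45
tool_pos: [0.4839, 0.0716, 0.0603]
eef_rot: [0.165, 0.986, 0.0, -0.0]
force: [-1.4, -0.2, 0.9]
width: 0.0003
gripper_force: 0.4
```

```bash
python3 - <<'E'
from h import *
im=snapshot('side');cv2.imwrite('pics/s2c.png',cv2.resize(im[150:280,180:340,::-1],None,fx=3.5,fy=3.5));print(get_obs()['force'])
E
```

```text
[-0.23375044 -0.16311278  1.00962095]
```

View pics/s2c.png

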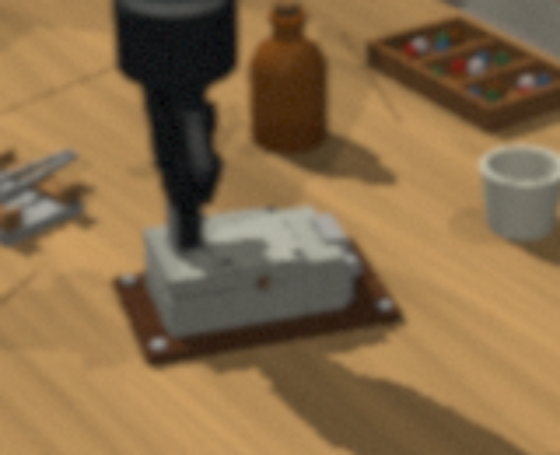

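The lid lies flat on the base with the finger on its front end. Now I lift and look at the lid hole from above.

In the tool's units: 190 mm / 500 = 0.38, 140 mm / 500 = 0.28.

Call:
servo_tool:
  series: [0,0,0.08,0,0,0,0,0,0,0.18,0,0,0,0,0,0,0.28,0,0,0,0,0,0,0.38,0,0,0,0,0,0,0.38,0,0,0,40,0,0,0.38,0,0,0,40]

```text
t: 9.1
tool_pos: [0.4851, 0.0715, 0.2516]
eef_rot: [0.165, 0.986, 0.0, 0.002]
force: [-0.4, -0.3, -0.7]
width: 0.0281
gripper_force: 0.0
```

```bash
python3 look.py w2 lid_hole,clamp,pin_collar,pin; python3 - <<'E'
from h import *
np.set_printoptions(precision=4,suppress=True)
for nm in ['lid_hole','pin_collar','pin','block']:
    rs=[]
    for n in ['scene','side']:
        snapshot(n) if nm=='lid_hole' else 0
        for q in spot_point(nm,n)[:2]:
            r=ray(cam(n),q['point']);rs.append(r);print(nm,n,np.array(q['point']),round(q['score'],2),onz(r,{'lid_hole':.05,'pin_collar':.037,'pin':.003,'block':0}[nm]))
im=cv2.imread('pics/w2.png');cv2.imwrite('pics/w2c.png',cv2.resize(im[80:260,200:360],None,fx=3,fy=3,interpolation=2))
E
```

```text
9.1 [0.4851 0.0715 0.2516] [0.1652 0.9863 0.0003 0.002 ] [-0.4487 -0.2862 -0.7361] 0.028109003272155337
lid_hole [276.8 177.9] 0.98 e [0.4142 0.0956 0.3839] v [ 0.1863 -0.0691 -0.9801] onz 
clamp [277.2 204.2] 0.88 e [0.4142 0.0956 0.3839] v [ 0.2641 -0.0947 -0.9598] onz [0.5198 0.0577 0.    ]
pin_collar [ 11.2 223.9] 0.71 e [0.4142 0.0956 0.3839] v [ 0.0318 -0.6996 -0.7139] onz [ 0.4296 -0.2444  0.037 ]
pin [275.8 204.2] 0.49 e [0.4142 0.0956 0.3839] v [ 0.2626 -0.0989 -0.9598] onz [0.5184 0.0563 0.003 ]
lid_hole scene [294.1 169.7] 0.84 [0.4825 0.0798 0.05  ]
lid_hole side [232.1 220.7] 0.81 [0.4817 0.0723 0.05  ]
pin_collar scene [156.1 201.7] 0.6 [ 0.4319 -0.2421  0.037 ]
pin_collar side [304.  304.9] 0.57 [ 0.4386 -0.2416  0.037 ]
pin scene [158.6 207.6] 0.54 [ 0.4193 -0.239   0.003 ]
pin scene [145.5 214.6] 0.51 [ 0.4275 -0.2721  0.003 ]
pin side [297.1 322.1] 0.65 [ 0.4249 -0.24    0.003 ]
block scene [146.8 214.8] 0.87 [ 0.4266 -0.2694 -0.    ]
block side [311.5 328.7] 0.75 [ 0.4371 -0.2666  0.    ]
block side [422.4 282. ] 0.62 [ 0.7069 -0.2899  0.    ]
```

View pics/w2c.png

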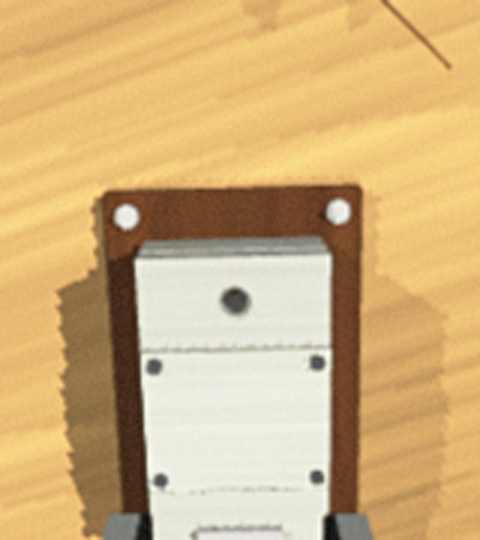

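The lid is down, and its hole shows at crop (235,299), which puts it near (0.480,0.073). Next I go above the pin with the fingers open.

In the tool's units: -314 mm / 500 = -0.628, -276 mm / 500 = -0.552.

Call:
servo_tool:
  series: [-0.014,-0.09,0,0,0,0,40,-0.03,-0.184,-0.02,0,0,0,40,-0.046,-0.276,-0.04,0,0,0,40,-0.062,-0.368,-0.06,0,0,0,40,-0.078,-0.46,-0.08,0,0,0,40,-0.094,-0.552,-0.1,0,0,0,40,-0.104,-0.628,-0.1,0,0,0,40,-0.104,-0.628,-0.1,0,0,0,40,-0.104,-0.628,-0.1,0,0,0,40]

```text
t: 10.75
tool_pos: [0.432, -0.2429, 0.2002]
eef_rot: [0.166, 0.986, 0.0, -0.0]
force: [0.2, 0.5, -0.2]
width: 0.0397
gripper_force: 0.0
```

```bash
python3 look.py w3 pin_collar,pin,block
```

```text
10.75 [ 0.432  -0.2429  0.2002] [ 0.1663  0.9861  0.0005 -0.0001] [ 0.1667  0.4743 -0.2168] 0.03971065931439016
pin_collar [275.9 192.7] 0.76 e [ 0.3617 -0.2188  0.3328] v [ 0.2247 -0.0864 -0.9706] onz [ 0.4301 -0.2451  0.037 ]
pin [274.8 186.3] 0.6 e [ 0.3617 -0.2188  0.3328] v [ 0.2046 -0.0832 -0.9753] onz [ 0.4309 -0.2469  0.003 ]
block [246.3 189. ] 0.69 e [ 0.3617 -0.2188  0.3328] v [ 0.1815 -0.1715 -0.9683] onz [ 0.4241 -0.2777  0.    ]
```

View pics/w3.png

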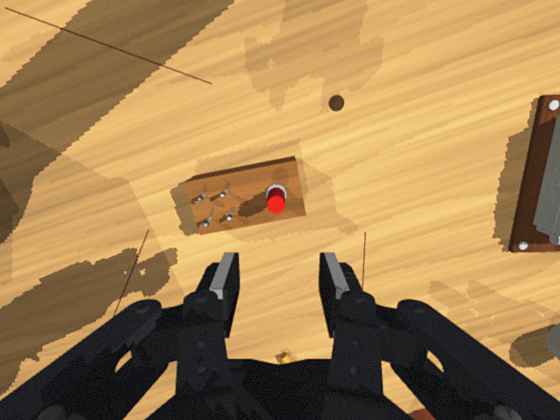

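The picture shows the knob top at (275,206), the collar near (276,192), and the steel points at least 44 mm away. That puts the pin at about (0.431,-0.2455), so I descend and grip.

In the tool's units: -142 mm / 500 = -0.284, -130 mm / 500 = -0.26.

Call:
servo_tool:
  series: [-0.002,-0.006,-0.07,0,0,0,34,-0.002,-0.006,-0.15,0,0,0,34,-0.002,-0.006,-0.22,0,0,0,34,-0.002,-0.006,-0.26,0,0,0,34,-0.002,-0.006,-0.284,0,0,0,34,-0.002,-0.006,-0.284,0,0,0,34,-0.002,-0.006,-0.284,0,0,0,5,-0.002,-0.006,-0.284,0,0,0,5,-0.002,-0.006,-0.284,0,0,0,5,-0.002,-0.006,-0.284,0,0,0,5,-0.002,-0.006,-0.284,0,0,0,5,-0.002,-0.006,-0.284,0,0,0,5]
  squeeze: 90

```text
t: 12.15
tool_pos: [0.4319, -0.2457, 0.0592]
eef_rot: [0.165, 0.986, -0.0, 0.001]
force: [0.3, 0.7, 6.3]
width: 0.0136
gripper_force: 87.9
```

In the tool's units: 90 mm / 500 = 0.18, 60 mm / 500 = 0.12.

Call:
servo_tool:
  series: [0,0,0.02,0,0,0,5,0,0,0.06,0,0,0,5,0,0,0.12,0,0,0,5,0,0,0.18,0,0,0,5,0,0,0.18,0,0,0,5,0,0,0.18,0,0,0,5]

```text
t: 12.75
tool_pos: [0.4312, -0.2456, 0.1491]
eef_rot: [0.165, 0.986, -0.0, 0.001]
force: [-0.3, -0.2, -0.9]
width: 0.0135
gripper_force: 87.8
```

```bash
python3 look.py w4 pin_tip,pin_collar,pin; python3 - <<'E'
from h import *
np.set_printoptions(precision=4,suppress=True)
c={n:cam(n) for n in ['scene','side']};S={n:snapshot(n) for n in c}
for nm in ['pin_tip','pin_collar']:
    rs=[]
    for n in c:
        for q in spot_point(nm,n)[:2]:
            print(nm,n,np.array(q['point']),round(q['score'],2)); rs.append(ray(c[n],q['point']))
    if len(rs)==2:print(*tri(rs))
a=cv2.resize(S['side'][230:340,240:360,::-1],(400,367),interpolation=2)
b=cv2.resize(cv2.imread('pics/w4.png')[100:320,180:380],(400,440),interpolation=2)
cv2.imwrite('pics/g4.png',np.hstack([np.vstack([a,np.zeros((73,400,3),np.uint8)]),b]))
E
```

```text
12.75 [ 0.4312 -0.2456  0.1491] [ 0.1652  0.9863 -0.0004  0.0006] [-0.3149 -0.1833 -0.9366] 0.013514866486650264
pin_tip [276.5 232.4] 0.55 e [ 0.3607 -0.2214  0.2815] v [ 0.3415 -0.1257 -0.9314] onz 
pin [278.1 232.5] 0.77 e [ 0.3607 -0.2214  0.2815] v [ 0.3435 -0.121  -0.9313] onz [ 0.4634 -0.2576  0.003 ]
pin_tip scene [150.2 183.7] 0.68
pin_tip scene [295.6 187.4] 0.35
pin_tip side [303.  286.3] 0.66
pin_collar scene [293.3 169.3] 0.57
pin_collar scene [146. 174.] 0.44
pin_collar side [421.8 282.7] 0.75
pin_collar side [303.7 269. ] 0.48
```

View pics/g4.png

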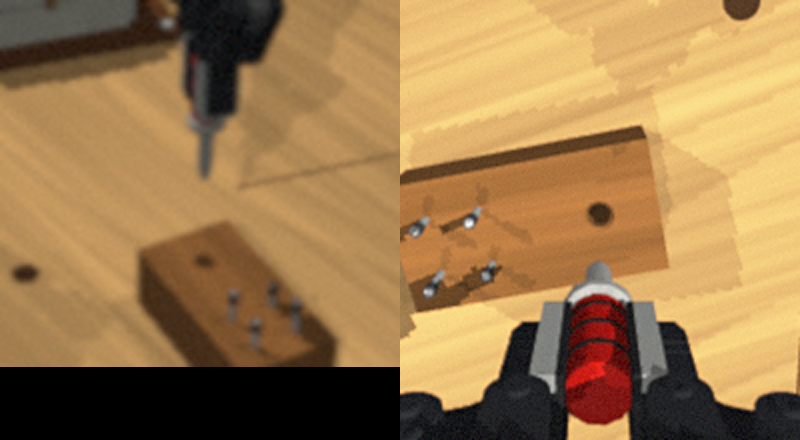

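Both views show the pin gripped upright and centred, with its tip at about (279,232) in the wrist picture. I carry it over to the lid hole.

In the tool's units: 318 mm / 500 = 0.636, 300 mm / 500 = 0.6.

Call:
servo_tool:
  series: [0.014,0.09,0,0,0,0,5,0.028,0.18,0,0,0,0,5,0.042,0.27,0,0,0,0,5,0.056,0.36,0,0,0,0,5,0.07,0.45,0,0,0,0,5,0.084,0.54,0,0,0,0,5,0.092,0.6,0,0,0,0,5,0.098,0.636,0,0,0,0,5,0.098,0.636,-0.02,0,0,0,5,0.098,0.636,-0.02,0,0,0,5,0.098,0.636,-0.02,0,0,0,5]

```text
t: 14.35
tool_pos: [0.4796, 0.0717, 0.1378]
eef_rot: [0.165, 0.986, -0.0, -0.001]
force: [0.3, -0.1, 0.4]
width: 0.0134
gripper_force: 88.0
```

```bash
python3 look.py w5 pin_tip,lid_hole; python3 - <<'E'
from h import *
np.set_printoptions(precision=4,suppress=True)
c={n:cam(n) for n in ['scene','side']};S={n:snapshot(n) for n in c}
for nm in ['pin_tip','lid_hole']:
    for n in c:
        for q in spot_point(nm,n)[:2]:
            print(nm,n,np.array(q['point']),round(q['score'],2))
for n in c: cv2.imwrite(f'pics/{n}5.png',S[n][...,::-1])
a=cv2.resize(S['side'][170:260,190:280,::-1],(400,400),interpolation=2)
b=cv2.resize(cv2.imread('pics/w5.png')[130:290,200:360],(400,400),interpolation=2)
cv2.imwrite('pics/g5.png',np.hstack([a,b]))
E
```

```text
14.35 [0.4796 0.0717 0.1378] [ 0.1655  0.9862 -0.0004 -0.0007] [ 0.2676 -0.0588  0.3559] 0.013416241592208661
pin_tip [277.  232.8] 0.86 e [0.4095 0.0959 0.2704] v [ 0.3406 -0.1243 -0.9319] onz 
lid_hole [279.6 216.7] 0.94 e [0.4095 0.0959 0.2704] v [ 0.2974 -0.1005 -0.9494] onz 
lid_hole [284.9 326.7] 0.56 e [0.4095 0.0959 0.2704] v [ 0.5828 -0.1825 -0.7919] onz 
pin_tip scene [288.5 156.9] 0.65
pin_tip side [231.6 209. ] 0.61
lid_hole scene [291.7 169.6] 0.72
lid_hole side [232.5 223.7] 0.57
```

View pics/g5.png

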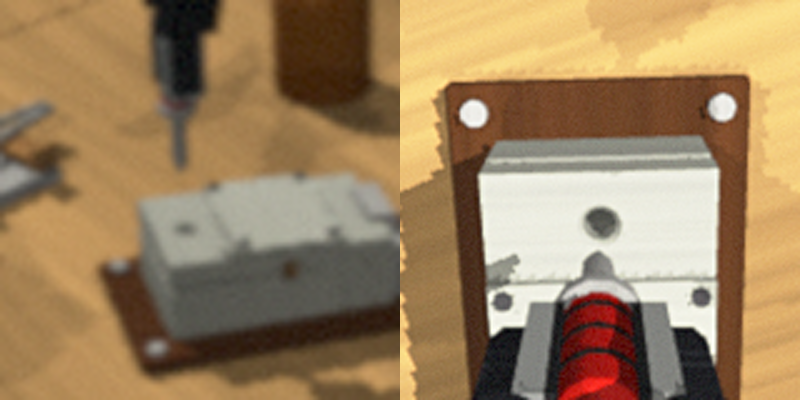

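The wrist picture shows the hole at (281,219) and the tip at (279,232). Allowing for height, the tip is about 1.5 mm off, so I correct that and go down slowly.

Call:
servo_tool:
  series: [0.0026,0.0016,0,0,0,0,5,0.0026,0.0016,-0.02,0,0,0,5,0.0026,0.0016,-0.04,0,0,0,5,0.0026,0.0016,-0.052,0,0,0,5,0.0026,0.0016,-0.064,0,0,0,5,0.0026,0.0016,-0.072,0,0,0,5,0.0026,0.0016,-0.08,0,0,0,5,0.0026,0.0016,-0.08,0,0,0,5]
  squeeze: 90

```text
t: 15.6
tool_pos: [0.4817, 0.0729, 0.0979]
eef_rot: [0.165, 0.986, -0.0, 0.0]
force: [0.5, -0.7, -0.9]
width: 0.0137
gripper_force: 87.8
```

In the tool's units: -20 mm / 500 = -0.04, -16 mm / 500 = -0.032.

Call:
servo_tool:
  series: [0,0,-0.008,0,0,0,5,0,0,-0.016,0,0,0,5,0,0,-0.024,0,0,0,5,0,0,-0.032,0,0,0,5,0,0,-0.04,0,0,0,5,0,0,-0.04,0,0,0,5]

```text
t: 16.2
tool_pos: [0.4817, 0.0729, 0.0777]
eef_rot: [0.165, 0.986, -0.0, 0.0]
force: [1.5, -4.6, -1.8]
width: 0.0135
gripper_force: 87.8
```

In the tool's units: -9 mm / 500 = -0.018, -8 mm / 500 = -0.016.

Call:
servo_tool:
  series: [0.0004,-0.0014,0,0,0,0,5,0.0004,-0.0014,-0.006,0,0,0,5,0.0004,-0.0014,-0.012,0,0,0,5,0.0004,-0.0014,-0.016,0,0,0,5,0.0004,-0.0014,-0.018,0,0,0,5,0.0004,-0.0014,-0.018,0,0,0,5]

```text
t: 16.8
tool_pos: [0.4815, 0.0728, 0.0696]
eef_rot: [0.165, 0.986, 0.0, -0.0]
force: [-0.4, -3.4, 3.9]
width: 0.0136
gripper_force: 88.5
```

In the tool's units: -3 mm / 500 = -0.006, -2 mm / 500 = -0.004.

Call:
servo_tool:
  series: [0,-0.0008,-0.002,0,0,0,5,0,-0.0008,-0.004,0,0,0,5,0,-0.0008,-0.006,0,0,0,5,0,-0.0008,-0.006,0,0,0,5,0,-0.0008,-0.006,0,0,0,5]

```text
t: 17.3
tool_pos: [0.4815, 0.0728, 0.0681]
eef_rot: [0.165, 0.986, 0.0, 0.0]
force: [-3.2, -2.3, 17.0]
width: 0.0138
gripper_force: 90.3
```

In the tool's units: -1.5 mm / 500 = -0.003, -1 mm / 500 = -0.002.

Call:
servo_tool:
  series: [0,0,-0.002,0,0,0,5,0,0,-0.003,0,0,0,5,0,0,-0.003,0,0,0,5,0,0,-0.003,0,0,0,5]

```text
t: 17.7
tool_pos: [0.4816, 0.0727, 0.068]
eef_rot: [0.165, 0.986, 0.0, 0.001]
force: [-7.0, -2.1, 27.6]
width: 0.0137
gripper_force: 91.3
```

```bash
python3 - <<'E'
from h import *
im=snapshot('side');o=get_obs();print(o['tool_pos'],o['force'],o['gripper_force'])
cv2.imwrite('pics/end.png',cv2.resize(im[170:260,180:300,::-1],None,fx=6,fy=6,interpolation=2))
E
```

```text
[0.48154645 0.07272927 0.06798465] [-6.34641586 -3.59626884 29.01518571] 91.28997445106506
```

View pics/end.png

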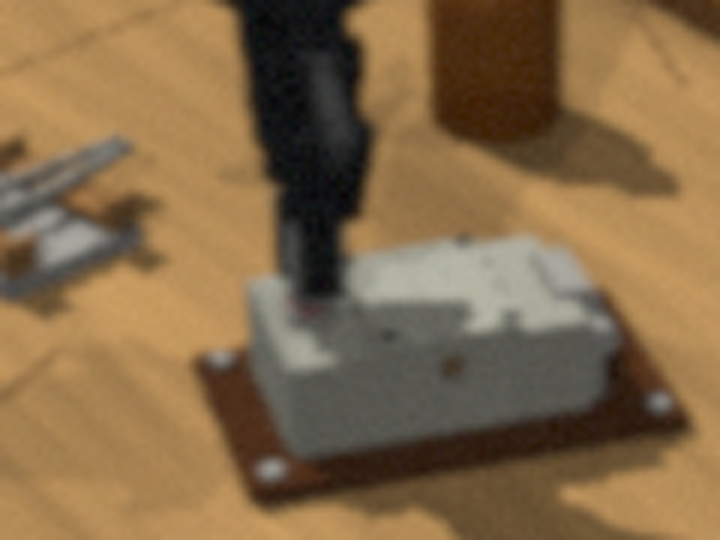

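The lid is shut with no parting gap in the picture, the collar sits on it at about (310,305), and the arm is pressing with about 28 N at the hard stop.

```bash
python3 -c "from workcell import *;print(close_job())"
```

```text
the job is handed in; nothing more can be done
None
```

I handed the job in at about 18 s with the clamp shut over the bead and the pin through both halves, its collar on the top half; the gripper is still holding it at about 90 N and pressing down at about 28 N, but no verdict was returned.

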